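# Jack up the load beam of a soil press and hold it

## Task

Take the load off the soil press: stand the small lever jack on the bench with its saddle centred under the round lift pad of the press's beam and let go of it. Then, with the jack alone doing the lifting, pump the handle: one trial stroke fully down so that the beam rises, let it come all the way back up, then press it fully down again. Finish while still holding the handle down, the beam raised on the jack; do not lift or push the beam by hand and leave everything else on the bench undisturbed.

Things in the scene. Friction and masses are not known exactly. Their poses are not given: they have to be found in the camera images.
- jack_grip (a point): Loose lever jack, ~0.9 kg, on a dark base plate 70 mm wide, 10 thick, reaching 110 mm to +x and 75 to -x of this point. This point: centre of its upright grey square block (36 x 36 mm, top 72 mm above the bench), 45 mm above the underside; grip the block across its y faces, it nearly balances there. +x points to the saddle, -x to the pump handle, z up.
- jack_saddle (a point): Top centre of the jack's round flat steel saddle (36 mm diameter) on its ram, 80 mm to +x of the block's centre. With the handle up it stands 84 mm above the bench (39 mm above jack_grip); it rises 40 mm per rad of handle stroke, about 17 mm in all. The grey cylinder below it is 42 mm in diameter.
- jack_handle (a joint): Pump handle of the jack, rad: 0 = fully up (24 degrees above level, kept there by a spring), grows as it is pressed down, 0.42 = fully down (level, at its stop). It springs back when let go. Its hinge lies 38 mm to -x of the block's centre, 50 mm above the bench. Holding it down under the beam's load takes about 7 to 13 N at its end.
- handle_end (a point): Middle of the top of the black rubber grip (50 mm long, 30 wide, 16 thick) at the end of the pump handle, the place to press from above, 100 mm from the hinge. Handle up: about 98 mm above the bench and 126 mm to -x of the block's centre; fully down: 58 mm above the bench and 138 mm to -x.
- lift_pad (a point): Centre of the flat underside of the lift pad, 90 mm above the bench at rest. The pad is a round steel collar (44 mm diameter, 36 high) around the beam, with a pointed stud on top marking the lift point. Axes are the beam's: -x to its free end, +x to the pivot, y across; under the beam it is open from both sides here.
- beam (a joint): The press's load beam (aluminium bar 22 mm wide, 20 high, centre 112 mm above the bench), rad: 0 = at rest on the specimen cell, grows as the pad is raised (0.01 rad = 1.7 mm at the pad). A full jack stroke raises it about 0.06. It sinks back by its own weight (about 12 N at the pad). Weights 72 mm across (45 to 80 mm above the bench) hang 115 mm to -x of the pad.
- frame_base (a point): The grey cast frame of the press, fixed to the bench; this point is on the bench below the beam's pivot, 170 mm to +x of the lift pad. Base plate 130 mm wide, 16 thick, from 115 mm to -x to 85 mm to +x of this point; uprights 141 mm high; a brass cell (68 mm diameter) stands 72 mm to -x.
- bowl: Brass bowl, 110 mm diameter, 45 mm high, origin at the centre of its underside. Bystander.
- tin: Aluminium moisture tin, 56 mm diameter, 45 mm high, origin under its centre. Bystander.
- tin2: A second such tin. Bystander.
- cutter: Steel sample ring, 68 mm diameter, 25 mm high, origin under its centre. Bystander.
- spatula: Spatula with wooden handle, lying on the bench. Bystander.
- wash: White plastic bottle, 72 mm diameter, 190 mm high, origin under its centre. Bystander.
- puck: Reddish-brown soil specimen disc, 60 mm diameter, 30 mm high, origin under its centre. Bystander.

How it is judged:
By the outcome, as a careful person would: the job done as asked, in the order asked, and still so for the second after the job is handed in, while the arm keeps its last pose, push and grip.
It also fails if it takes over 61 s, if anything falls off the work surface, if the arm or the gripper's body presses on something with over 40 N, if the wrist force passes 120 N, or if a joint passes its speed limit or range.

## Robot

A 6-joint arm with a two-finger parallel gripper is mounted at the origin on the work surface. World frame = base frame: x ahead of the robot, y to its left, z up, the work surface at z = 0. Lengths are in m, angles in rad, forces in N, time in s.
With the tool pointing down it reaches from about 0.4 to 0.925 m from the base axis. Payload 3.4 kg.
Tool frame: the origin (TCP) lies on the centre line of the jaws, within the pads' length; the fingertips stand 11 mm ahead of it and the grasp point (between the pads) lies 8 mm behind it (manip.tcp_to_tips is the distance from the TCP to the fingertips, in m); x points along the fingers, y is the direction in which the jaws open and shut, and the axes are right-handed (so a half turn about x gives the same grasp; the last joint's range is limited). The gripper opens to 85 mm and grips with 20 to 120 N. Pads are 22 mm wide; open, the fingers measure 114 mm over their backs; the gripper's body (76 mm by 85 mm) begins 54 mm behind the grasp point. The pads swing forward as they close: fully open they stand 13 mm farther back than shut.
Start: joints at [-1.256, 0.307, 1.506, -0, 1.328, -0.073], TCP at [0.217, -0.532, 0.242] pointing down, gripper open.
Joint ranges: [-3.12, 3.12], [-1.05, 2.28], [0.14, 2.33], [-1.42, 4.57], [0.1, 2.73], [-2.68, 2.68]. Speed limits (rad/s): [2.57, 2.57, 3.14, 3.14, 3.14, 3.14].

## Interface

Orientations are given as a rotation vector (axis times angle).
In Python, from workcell import manip gives the robot as it stands.
- The arm moves only by the tool servo_tool, never from a script. Its argument "steps" is a list of rows, each a list of 5 numbers: the shift along the world's x, y, z in mm, then the turn about the world's z in units of 5 degrees (1.0 is 5 degrees), then the closure, from 0 (fully open) to 1 (shut). In form: [[dx, dy, dz, spin, gripper], ...]. A call has exactly 5 rows; each row shifts and turns the commanded pose from where the row before left it; what a row does not reach is not made up. A row lasts 1/10 s, in which the tool goes at most 50 mm and 8.59 degrees, less where a joint would pass 70% of its speed; a pose out of reach is approached as far as the arm can. A call is refused whole if a number of a shift passes 50 or a number of a turn 1, either way. A call with a gripper value outside its range is refused whole. The fingers move at their own pace and stop on an object; "force" is the grip in N (left out, the last holds). Time passes only in rows, so rows that do not move let the fingers close, or fill a call up. It gives the time, the measured TCP pose, the force and the opening at its end, in the units of the state.
- manip.state(): the state, without advancing time (a new reading comes with each control period).
- manip.camera(name): name is "side" or "top"; returns (picture, depth): 384x512x3 uint8, red, green, blue; 384x512 float32, m along the optical axis (not along the pixel's ray), 0 where there is no reading.
- manip.get_calibration(name): a dict with "K" (3x3 intrinsics, pixels), "extrinsics" (4x4, takes a point from camera to world coordinates). Camera axes: x right, y down, z forward; pixel columns grow to the right and rows downward; lengths in m; the calibration is good to about 2 mm. A picture is of the moment at which its call begins. get_calibration takes no time and is no camera call.
- manip.sign_off(): hands the job in, once; it reports no verdict.
The state is a dict: "time_s": time; "q": joint angles; "joint_velocities": joint speeds; "tau": joint torques, N m; "tool_pos": TCP position; "orientation": TCP orientation; "ft_force": force on the tool from outside, world axes, zero at the start; "wrist_torque": the same for the moment, N m; "finger_gap": finger opening in m.
Only numpy, scipy, OpenCV 4.12 (cv2) and the standard library are available. Lean on these libraries where they do the work, as an engineer would, in place of code of your own. Each camera call takes 0.05 s, during which the arm holds its last target.

## Working session

There is one attempt and no reset: what is moved stays moved. The work goes in short steps, Python scripts to look and compute and a tool call to move; the robot and the scene stay as the last step left them, time stands still between calls to the robot, and variables do not carry over. Pictures are saved under pics/ and viewed, and the job is handed in when it is done.

Besides the shell and the picture viewer there is one more tool, called after "Call:" as a command line: name --pt "numbers of a row" for each row, then --argument value for the rest. servo_tool: Moves the arm, as the interface text tells. Its arguments: {"type":"object","properties":{"steps":{"type":"array","items":{"type":"array","items":{"type":"number"}}},"force":{"type":"number"}},"required":["steps"]}

```bash
mkdir -p pics; cat > h.py <<'E'
import numpy as np, cv2
from workcell import manip
def snap(n,tag):
    im,d=manip.camera(n); np.savez(f'pics/{tag}_{n}.npz',im=im,d=d)
    cv2.imwrite(f'pics/{tag}_{n}.png',cv2.resize(im[:,:,::-1],(768,576),interpolation=cv2.INTER_CUBIC)); return im,d
def world(n,d):
    c=manip.get_calibration(n);K=np.array(c['K']);T=np.array(c['extrinsics'])
    v,u=np.mgrid[:d.shape[0],:d.shape[1]]
    p=np.stack([(u-K[0,2])/K[0,0]*d,(v-K[1,2])/K[1,1]*d,d],-1)
    w=p@T[:3,:3].T+T[:3,3]; w[d==0]=np.nan; return w
def proj(n,P):
    c=manip.get_calibration(n);K=np.array(c['K']);T=np.linalg.inv(np.array(c['extrinsics']))
    p=np.atleast_2d(P)@T[:3,:3].T+T[:3,3]; q=p@K.T; return q[:,:2]/q[:,2:]
E
python3 - <<'E'
from h import *
for n in('top','side'):
    snap(n,'a'); c=manip.get_calibration(n); print(n,np.round(c['K'],1).tolist(),np.round(c['extrinsics'],3).tolist())
print(manip.state(), manip.tcp_to_tips)
E
```

```text
top [[358.7, 0.0, 254.8], [0.0, 358.7, 193.4], [0.0, 0.0, 1.0]] [[-0.002, -0.983, 0.186, 0.364], [-1.0, 0.001, -0.005, 0.007], [0.005, -0.186, -0.983, 1.252], [0.0, 0.0, 0.0, 1.0]]
side [[409.5, 0.0, 258.9], [0.0, 409.5, 189.0], [0.0, 0.0, 1.0]] [[0.99, -0.069, 0.123, 0.449], [-0.139, -0.609, 0.781, -0.901], [0.021, -0.79, -0.612, 0.83], [0.0, 0.0, 0.0, 1.0]]
{'time_s': 0.1, 'q': array([-1.25649960e+00,  3.07530328e-01,  1.50752764e+00,  2.11519475e-05,
        1.32840838e+00, -7.35125545e-02]), 'joint_velocities': array([-0.00173572, -0.00251864, -0.00266081, -0.00010304, -0.00090511,
        0.00184503]), 'tau': array([ 1.81465268e-03, -4.58521521e+01, -2.52608675e+01, -7.68839840e-06,
        5.54725353e-03,  3.75123182e-05]), 'tool_pos': array([ 0.21723484, -0.53173926,  0.24146043]), 'orientation': array([ 2.00941478,  0.39653586, -2.00983391]), 'ft_force': array([ 0.95052427, -1.02391195, -0.51576623]), 'wrist_torque': array([-0.01527262,  0.00822632,  0.02638172]), 'finger_gap': 0.08532237153210247} 0.011
```

View pics/a_top.png

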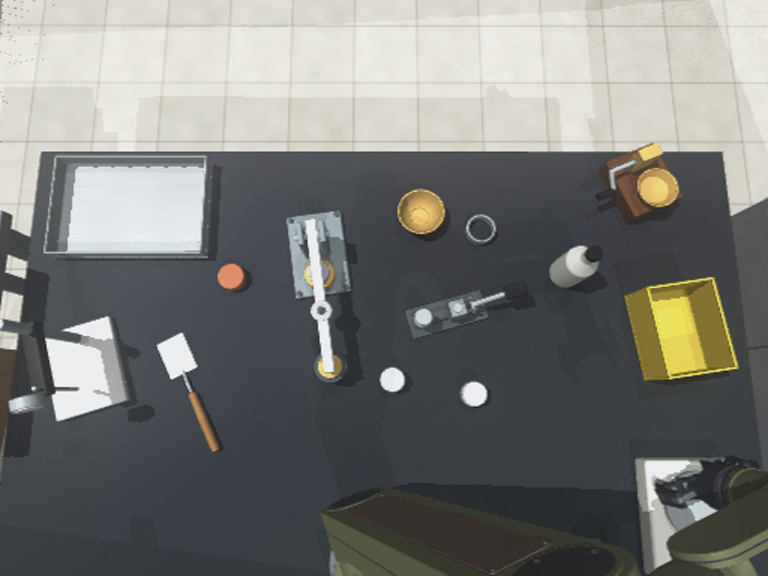

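View pics/a_side.png

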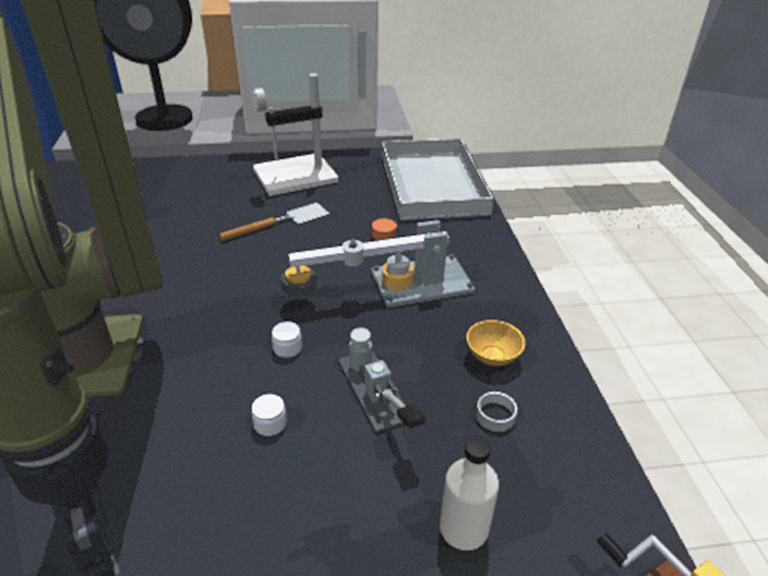

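The top picture shows the jack saddle at (423,317), its block at (457,307), the grip at (516,290), the lift pad at (321,311), the beam's free end at (329,372) and its pivot at (313,225). In the side picture the saddle is at (360,336), the block at (377,369) and the pad at (353,250). Next I'll measure them.

```bash
python3 - <<'E'
from h import *
W={}
for n in('top','side'):
    z=np.load(f'pics/a_{n}.npz');W[n]=world(n,z['d']);im=z['im']
    if n=='top': pts=dict(saddle=(423,317),block=(457,307),grip=(516,290),stud=(321,311),bfree=(329,370),bpiv=(313,225),bowl=(421,212),cut=(481,229),tin1=(392,379),tin2=(474,394),wash=(592,254),puck=(232,277))
    else: pts=dict(saddle=(360,336),block=(377,369),grip=(410,412),stud=(353,245),bfree=(292,258),tin1=(287,331),tin2=(268,407))
    for k,(u,v) in pts.items():
        u=int(u/1.5);v=int(v/1.5);print(n,k,np.round(np.nanmedian(W[n][v-1:v+2,u-1:u+2].reshape(-1,3),0)*1000))
# clouds by height
for n in W:
    w=W[n]*1000;x,y,z=w[...,0],w[...,1],w[...,2]
    def sel(x0,x1,y0,y1,z0,z1): 
        m=(x>x0)&(x<x1)&(y>y0)&(y<y1)&(z>z0)&(z<z1);return w[m]
    jk=(500,680,-240,10)
    def st(nm,p): 
        if len(p)<3: print(n,nm,len(p));return
        r=cv2.minAreaRect(p[:,:2].astype(np.float32));print(n,nm,len(p),'mean',p.mean(0).round(1),'rect',np.round(r[0],1),np.round(r[1],1),round(r[2],1))
    st('jack z79-90',sel(*jk,79,90)); st('block 66-76',sel(*jk,66,76)); st('plate 5-14',sel(*jk,5,14))
    st('beam 116-127',sel(400,800,80,260,116,127)); st('collar>128',sel(500,700,80,260,128,160))
    np.save(f'pics/w_{n}.npy',w)
E
```

```text
top saddle [526. -89.  84.]
top block [ 551. -163.   77.]
top grip [ 582. -291.  101.]
top stud [532. 129. 136.]
top bfree [411. 113. 123.]
top bpiv [723. 154. 122.]
top bowl [793. -92.   8.]
top cut [ 754. -237.    1.]
top tin1 [394. -20.  46.]
top tin2 [ 361. -201.   48.]
top wash [ 640. -424.  191.]
top puck [628. 351.  32.]
side saddle [527. -93.  83.]
side block [ 547. -169.   73.]
side grip [ 584. -286.   97.]
side stud [535. 126. 131.]
side bfree [411. 108. 121.]
side tin1 [395. -19.  44.]
side tin2 [ 361. -204.   44.]
top jack z79-90 95 mean [526.5 -89.   84.8] rect [ 527.8 -115.8] [33.4 88.1] 2.9
top block 66-76 121 mean [ 550.5 -175.8   72.1] rect [ 555.6 -193.6] [35.6 95.8] 15.3
top plate 5-14 658 mean [ 559.4 -140.9    9.4] rect [ 589.5 -116.5] [176.7 246. ] 0.1
top beam 116-127 711 mean [575.4 137.4 122.7] rect [573.9 125.6] [333.   75.7] 13.5
top collar>128 124 mean [612.9 144.4 135.7] rect [607.2 146.6] [190.7  58.4] 5.3
side jack z79-90 104 mean [526.1 -90.2  82.4] rect [525.3 -89.6] [34.9 34.4] 20.7
side block 66-76 176 mean [ 546.3 -166.8   70.8] rect [ 545.4 -160.7] [ 34.6 161.5] 16.7
side plate 5-14 596 mean [ 538.1 -178.1    8.5] rect [ 543.5 -152. ] [ 70.5 184.5] 15.2
side beam 116-127 609 mean [568.8 131.7 120.7] rect [571.5 129.4] [334.5  63.9] 8.1
side collar>128 90 mean [660.2 147.8 134.8] rect [612.6 151.1] [ 63.3 172.9] 89.6
```

```bash
python3 - <<'E'
from h import *
for n in('top','side'):
    w=np.load(f'pics/w_{n}.npy');x,y,z=w[...,0],w[...,1],w[...,2]
    b=w[(z>117)&(z<126)&(x>400)&(x<510)&(y>80)&(y<150)|(z>117)&(z<126)&(x>565)&(x<650)&(y>100)&(y<165)]
    l=cv2.fitLine(b[:,:2].astype(np.float32),cv2.DIST_HUBER,0,.01,.01).ravel()
    s=np.sign(l[0]);ang=np.degrees(np.arctan2(s*l[1],s*l[0]));yl=l[3]+(533-l[2])*l[1]/l[0]
    print(n,'beam ang',ang,'y at x=533',yl)
    d=np.hypot(x-533,y-127)
    c=w[(z>92)&(z<150)&(d<32)]
    a=np.radians(ang);e=np.array([np.cos(a),np.sin(a)]);f=np.array([-e[1],e[0]])
    r=c[:,:2]-[533,127]; 
    side=np.abs(r@f)>13
    print(' collar pts off beam',side.sum(),'along',(r@e)[side].min(),(r@e)[side].max(),'mean',(r@e)[side].mean(),'across',(r@f).min(),(r@f).max(), 'ztop',np.percentile(c[:,2],[50,90,98]))
    st=c[(c[:,2]>129)];print(' stud',len(st),st.mean(0) if len(st) else '')
    cf=w[(z>122)&(z<131)&(d<30)];(cx,cy),rr=cv2.minEnclosingCircle(cf[:,:2].astype(np.float32));print(' circ',cx,cy,rr)
    s=w[(z>79)&(z<88)&(np.hypot(x-526.5,y+90)<25)];print(' saddle circ',cv2.minEnclosingCircle(s[:,:2].astype(np.float32)),s.mean(0))
    k=w[(z>66)&(z<76)&(np.hypot(x-548,y+168)<26)];print(' block',cv2.minAreaRect(k[:,:2].astype(np.float32)),k.mean(0))
from scipy.spatial.transform import Rotation as R
print(R.from_rotvec(manip.state()['orientation']).as_matrix().round(3))
E
```

```text
top beam ang 8.3718605 y at x=533 131.7887
 collar pts off beam 58 along -26.13223556379041 25.842063918614766 mean 0.9334984013815674 across -17.033821433006278 25.538729745215658 ztop [126.47128193 130.58806944 137.2391091 ]
 stud 43 [534.84273791 130.08191957 132.26166296]
 circ 533.6580810546875 131.4791717529297 28.908018112182617
 saddle circ ((526.296142578125, -88.77018737792969), 17.9060115814209) [526.26375375 -88.51965177  84.30924566]
 block ((548.6449584960938, -168.17495727539062), (35.63687515258789, 42.126319885253906), 15.322412490844727) [ 547.12856225 -165.24094826   72.4981272 ]
side beam ang 7.803729 y at x=533 127.461174
 collar pts off beam 90 along -16.72877706413111 17.666799281611322 mean 0.7369040263453134 across -21.854072603579237 24.843192350563793 ztop [119.38100057 126.11804547 133.21864359]
 stud 14 [532.51019787 127.40228825 132.75292661]
 circ 533.6629638671875 130.18997192382812 22.914291381835938
 saddle circ ((525.0306396484375, -87.3812255859375), 20.16670036315918) [526.08777864 -90.2080723   82.36352936]
 block ((547.7344970703125, -167.35733032226562), (34.803348541259766, 36.61410140991211), 18.61391258239746) [ 547.35650089 -169.26870232   70.61435111]
[[-0.001  0.378 -0.926]
 [ 0.002 -0.926 -0.378]
 [-1.    -0.002 -0.   ]]
```

```bash
python3 - <<'E'
from h import *
for n,c,t in(('top',(214,207),'pad'),('top',(305,205),'jack'),('side',(235,166),'pad'),('side',(250,250),'jack')):
    im=np.load(f'pics/a_{n}.npz')['im'][c[1]-32:c[1]+32,c[0]-42:c[0]+42]
    globals()[n+t]=cv2.resize(im[:,:,::-1],None,fx=4.5,fy=4.5,interpolation=cv2.INTER_CUBIC)
cv2.imwrite('pics/crop.png',np.vstack([np.hstack([toppad,topjack]),np.hstack([sidepad,sidejack])]))
E
```

```text
(no output)
```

View pics/crop.png

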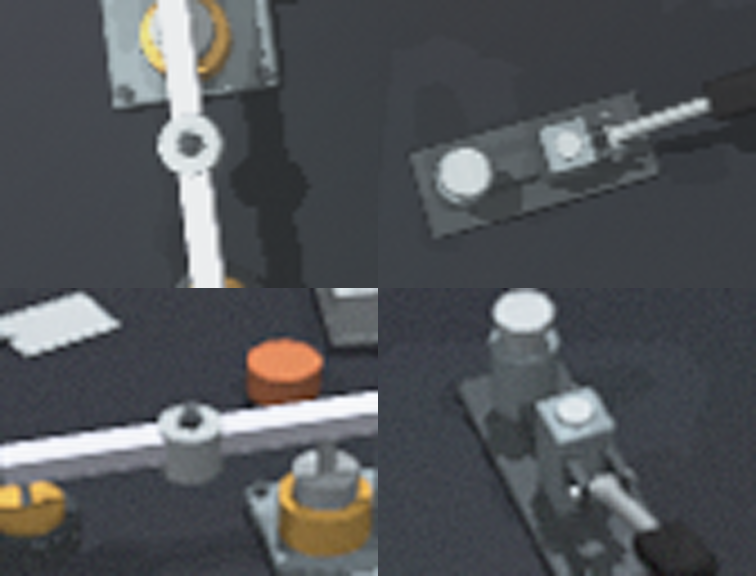

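The crops show the collar ring centred at about (214,207) in the raw top image and (235,164) in the raw side image, and the saddle at (282,212) top and (240,223) side. I'll triangulate from these.

```bash
cat >> h.py <<'E'
def ray(n,u,v):
    c=manip.get_calibration(n);K=np.array(c['K']);T=np.array(c['extrinsics'])
    d=T[:3,:3]@np.linalg.solve(K,[u,v,1]);return T[:3,3],d/np.linalg.norm(d)
def tri(a,b):
    (o1,d1),(o2,d2)=ray('top',*a),ray('side',*b)
    A=sum(np.eye(3)-np.outer(d,d) for d in(d1,d2));y=sum((np.eye(3)-np.outer(d,d))@o for o,d in((o1,d1),(o2,d2)))
    p=np.linalg.solve(A,y); return (p*1000).round(1),[round(1000*np.linalg.norm((np.eye(3)-np.outer(d,d))@(p-o)),1) for o,d in((o1,d1),(o2,d2))]
def onz(n,p,z):
    o,d=ray(n,*p);return ((o+d*(z-o[2])/d[2])*1000).round(1)
E
python3 - <<'E'
from h import *
for k,a,b,z in(('pad',(213.7,206.5),(234.9,163.7),.126),('saddle',(281.6,211.2),(239.9,222.8),.084)):
    print(k,tri(a,b),onz('top',a,z),onz('side',b,z))
E
```

```text
pad (array([535.1, 131.3, 125.5]), [np.float64(0.0), np.float64(0.0)]) [535.  131.3 126. ] [535.  130.6 126. ]
saddle (array([526.6, -87.5,  81.9]), [np.float64(0.8), np.float64(0.8)]) [525.5 -87.4  84. ] [527.1 -89.7  84. ]
```

Call:
servo_tool --pt "16.5 18.2 0 0.83 0" --pt "16.5 18.2 0 0.83 0" --pt "16.5 18.2 0 0.83 0" --pt "16.5 18.2 0 0.83 0" --pt "16.5 18.2 0 0.83 0"

```text
time_s: 0.6
tool_pos: [0.3003, -0.4402, 0.2418]
orientation: [1.782, 0.705, -1.782]
ft_force: [0.5, -0.3, 0.4]
finger_gap: 0.0856
```

Call:
servo_tool --pt "16.5 18.2 0 0.83 0" --pt "16.5 18.2 0 0.83 0" --pt "16.5 18.2 0 0.83 0" --pt "16.5 18.2 0 0.83 0" --pt "16.5 18.2 0 0.83 0"

```text
time_s: 1.1
tool_pos: [0.3827, -0.3492, 0.2419]
orientation: [1.537, 0.959, -1.537]
ft_force: [0.7, 0.9, -0.1]
finger_gap: 0.0856
```

Call:
servo_tool --pt "16.5 18.2 0 0.83 0" --pt "16.5 18.2 0 0.83 0" --pt "16.5 18.2 0 0.83 0" --pt "16.5 18.2 0 0.83 0" --pt "16.5 18.2 0 0.83 0"

```text
time_s: 1.6
tool_pos: [0.4652, -0.2583, 0.2419]
orientation: [1.278, 1.164, -1.278]
ft_force: [0.4, 0.2, -0.3]
finger_gap: 0.0855
```

Call:
servo_tool --pt "16.5 18.2 -10 0.83 0" --pt "16.5 18.2 -20 0.83 0" --pt "16.5 18.2 -20 0.83 0" --pt "16.5 18.2 -20 0.83 0" --pt "16.5 18.2 -10 0.83 0"

```text
time_s: 2.1
tool_pos: [0.5466, -0.1669, 0.16]
orientation: [1.009, 1.328, -1.011]
ft_force: [0.2, -0.5, 0.6]
finger_gap: 0.0853
```

```bash
cat >> h.py <<'E'
from scipy.spatial.transform import Rotation as R
def rep():
    s=manip.state();M=R.from_rotvec(s['orientation']).as_matrix()
    print('t',round(s['time_s'],2),'tcp',(s['tool_pos']*1000).round(1),'yaw_y',np.degrees(np.arctan2(M[1,1],M[0,1])).round(1),'x',M[:,0].round(3),'F',s['ft_force'].round(1),'gap',round(s['finger_gap']*1000,1),'q',s['q'].round(2))
E
python3 -c "
from h import *
rep(); [snap(n,'b') for n in('top','side')]"
```

```text
t 2.1 tcp [ 546.6 -166.9  160. ] yaw_y 15.4 x [-0.004  0.001 -1.   ] F [ 0.2 -0.5  0.6] gap 85.3 q [-0.37  0.38  1.62 -0.    1.14 -0.64]
```

View pics/b_side.png

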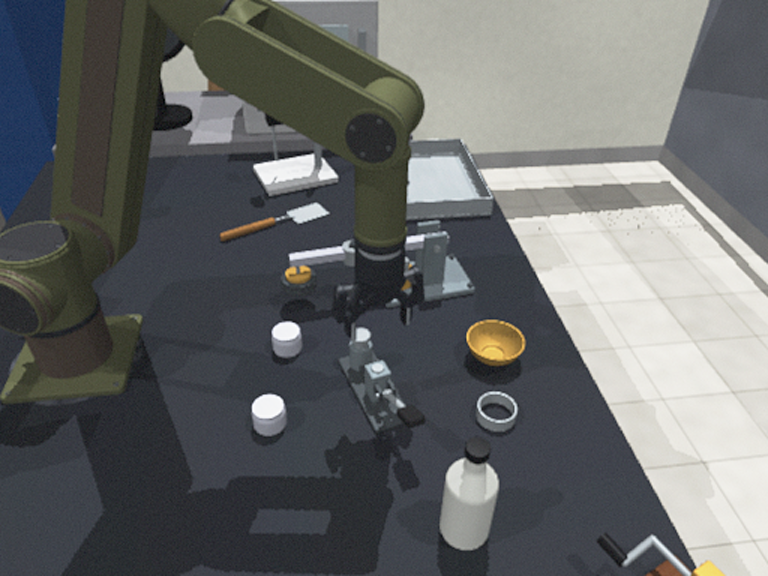

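The side picture shows the open gripper hanging above the block, at about (375,300) over (377,370), with the fingers spread across the block's y faces. Descending now.

Call:
servo_tool --pt "0.5 0 -20 0 0" --pt "0 0 -20 0 0" --pt "0 0 -20 0 0" --pt "0 0 -12 0 0" --pt "0 0 -10 0 0"

```text
time_s: 2.7
tool_pos: [0.5475, -0.1687, 0.0797]
orientation: [1.012, 1.323, -1.012]
ft_force: [0.7, 0.3, 0.3]
finger_gap: 0.0854
```

Call:
servo_tool --pt "0 0 -10 0 0" --pt "0 0 -10 0 0" --pt "0 0 -10 0 0" --pt "0 0 -8 0 0" --pt "0 0 0 0 0"

```text
time_s: 3.2
tool_pos: [0.5471, -0.168, 0.0411]
orientation: [1.011, 1.325, -1.012]
ft_force: [-0.2, -0.4, 0.2]
finger_gap: 0.0852
```

Call:
servo_tool --pt "0 0 0 0 0.35" --pt "0 0 0 0 0.5" --pt "0 0 0 0 0.7" --pt "0 0 0 0 0.8" --pt "0 0 0 0 0.8" --force 60

```text
time_s: 3.7
tool_pos: [0.5488, -0.1684, 0.043]
orientation: [1.012, 1.321, -1.01]
ft_force: [1.5, 0.6, 3.5]
finger_gap: 0.0355
```

```bash
python3 -c "
from h import *
rep(); [snap(n,'c') for n in('top','side')]"
```

```text
t 3.7 tcp [ 548.8 -168.4   43. ] yaw_y 15.2 x [ 0.002 -0.    -1.   ] F [1.5 0.6 3.5] gap 35.5 q [-0.37  0.52  1.74  0.    0.88 -0.64]
```

View pics/c_side.png

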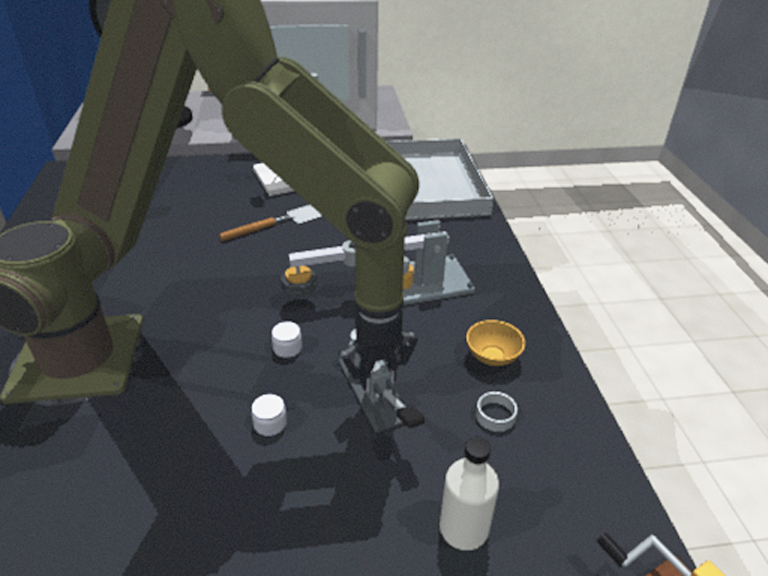

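Jaws are at 35.5 mm on the block, so it is gripped. Next I lift it slightly and rotate it toward the beam's perpendicular.

Call:
servo_tool --pt "0 0 3 0 0.8" --pt "0 0 3 0 0.8" --pt "0 5 0 0 0.8" --pt "0 10 0 -0.2 0.8" --pt "0 10 0 -0.2 0.8"

```text
time_s: 4.3
tool_pos: [0.5468, -0.1427, 0.0474]
orientation: [1.038, 1.311, -1.04]
ft_force: [-0.4, 0.3, -8.4]
finger_gap: 0.0354
```

Call:
servo_tool --pt "0 15 0 -0.2 0.8" --pt "0 15 0 -0.2 0.8" --pt "0 15 0 -0.3 0.8" --pt "0 15 0 -0.3 0.8" --pt "0 10 0 0 0.8"

```text
time_s: 4.8
tool_pos: [0.5466, -0.0719, 0.0475]
orientation: [1.102, 1.276, -1.104]
ft_force: [0.3, 0.1, -8.3]
finger_gap: 0.0352
```

Call:
servo_tool --pt "0 5 0 0 0.8" --pt "0 0 0 0 0.8" --pt "0 0 0 0 0.8" --pt "0 0 0 0 0.8" --pt "0 0 0 0 0.8"

```text
time_s: 5.3
tool_pos: [0.548, -0.0689, 0.0483]
orientation: [1.103, 1.273, -1.103]
ft_force: [-0.6, 0.8, -9.4]
finger_gap: 0.0359
```

```bash
python3 -c "
from h import *
rep(); [snap(n,'d') for n in('top','side')]
for n,c,t in(('top',(240,205),'d'),('side',(245,205),'d')):
    im=np.load(f'pics/d_{n}.npz')['im'][c[1]-60:c[1]+60,c[0]-80:c[0]+80]
    cv2.imwrite(f'pics/dc_{n}.png',cv2.resize(im[:,:,::-1],None,fx=5,fy=5,interpolation=cv2.INTER_CUBIC))
"
```

```text
t 5.3 tcp [548.  -68.9  48.3] yaw_y 8.2 x [ 0. -0. -1.] F [-0.6  0.8 -9.4] gap 35.9 q [-0.2   0.49  1.79 -0.    0.86 -0.34]
```

View pics/dc_top.png

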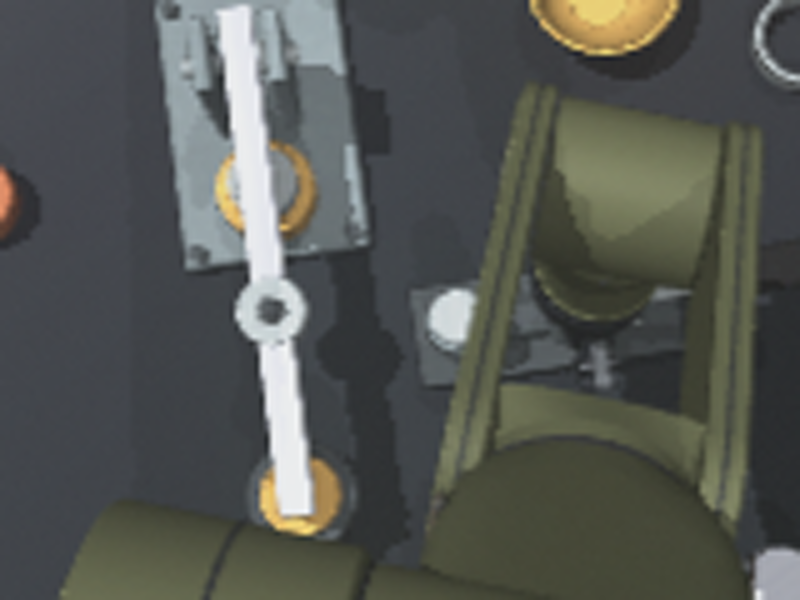

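View pics/dc_side.png

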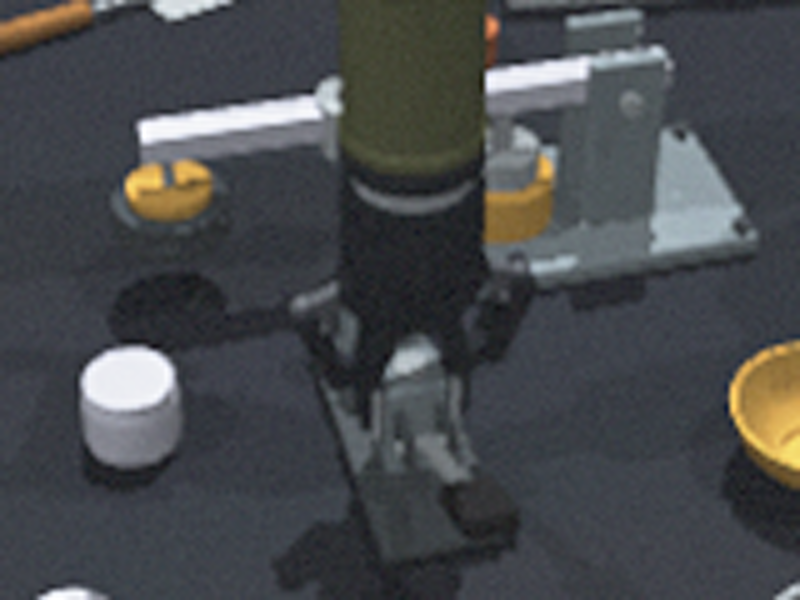

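In the top crop the saddle is centred at about (456,320), partly hidden by the arm, and the pad ring is at (271,310). The side crop shows the jack level and held, with the saddle hidden.

```bash
python3 - <<'E'
from h import *
z=np.load('pics/d_top.npz');w=world('top',z['d'])*1000
im=z['im'];m=(w[...,2]>80)&(w[...,2]<98)&(np.hypot(w[...,0]-536,w[...,1]-12)<30);p=w[m]
print(len(p),p.mean(0),np.percentile(p[:,2],[10,50,90]),p.min(0),p.max(0))
for zz in(.086,.089,.092): print(onz('top',(250.9,208.6),zz))
print('pad',onz('top',(160+271/5-.4,145+310/5-.4),.126))
pl=w[(w[...,2]>8)&(w[...,2]<24)&(w[...,1]>-30)&(w[...,1]<45)&(w[...,0]>480)&(w[...,0]<590)];print('plate z',np.percentile(pl[:,2],[5,25,50,75]),pl.min(0),pl.max(0))
E
```

```text
74 [536.31810397  16.75613123  90.02298048] [87.22247876 89.82243608 92.89116593] [518.64344859   3.29483339  84.4620343 ] [552.0711004   29.57126824  95.54346753]
[534.   13.5  86. ]
[533.5  13.5  89. ]
[533.1  13.4  92. ]
pad [534.7 130.9 126. ]
plate z [11.96453811 13.97800289 15.71896658 17.18046553] [497.2180302  -28.39945954   9.30111646] [571.33127338  44.98986613  23.2289052 ]
```

Call:
servo_tool --pt "0 10 -2.5 0 0.8" --pt "0 15 0 0 0.8" --pt "0 15 0 0 0.8" --pt "0 10 0 0 0.8" --pt "0 5 0 0 0.8"

```text
time_s: 5.9
tool_pos: [0.5476, -0.0114, 0.0458]
orientation: [1.101, 1.275, -1.101]
ft_force: [-2.1, 0.1, -8.5]
finger_gap: 0.0356
```

Call:
servo_tool --pt "0 0 0 0 0.8" --pt "0 0 0 0 0.8" --pt "0 0 0 0 0.8" --pt "0 0 0 0 0.8" --pt "0 0 0 0 0.8"

```text
time_s: 6.4
tool_pos: [0.5479, -0.0138, 0.0458]
orientation: [1.103, 1.273, -1.103]
ft_force: [-0.0, 0.0, -8.4]
finger_gap: 0.0355
```

```bash
python3 -c "
from h import *
rep(); [snap(n,'e') for n in('top','side')]
for n,c,t in(('top',(240,205),'d'),('side',(245,185),'d')):
    im=np.load(f'pics/e_{n}.npz')['im'][c[1]-60:c[1]+60,c[0]-80:c[0]+80]
    cv2.imwrite(f'pics/ec_{n}.png',cv2.resize(im[:,:,::-1],None,fx=5,fy=5,interpolation=cv2.INTER_CUBIC))
z=np.load('pics/e_top.npz');w=world('top',z['d'])*1000
m=(w[...,2]>78)&(w[...,2]<98)&(np.hypot(w[...,0]-535,w[...,1]-67)<30);p=w[m]
print(len(p),p.mean(0),np.percentile(p[:,2],[10,50,90]),p.min(0),p.max(0))
"
```

```text
t 6.4 tcp [547.9 -13.8  45.8] yaw_y 8.2 x [ 0. -0. -1.] F [-0.   0.  -8.4] gap 35.5 q [-0.1   0.49  1.8  -0.    0.85 -0.24]
13 [538.15406409  82.03825597  87.26718931] [84.89067643 86.75942759 91.21516564] [525.68714091  78.77527457  79.72587281] [549.20720109  85.47114786  92.02824374]
```

View pics/ec_top.png

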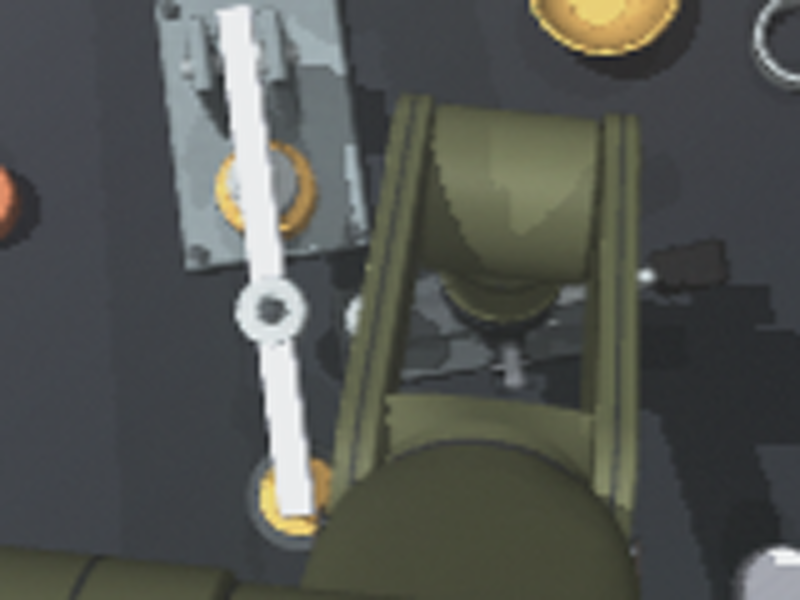

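View pics/ec_side.png

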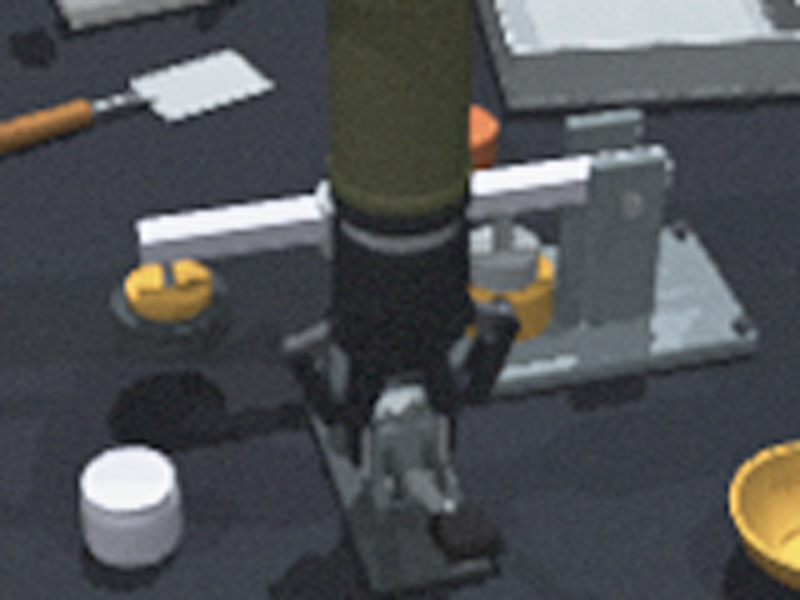

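The saddle's edge has moved as expected and the jack is level at about 87 mm. Sliding it in for the remaining 63 mm.

Call:
servo_tool --pt "0 10 0 0 0.8" --pt "0 15 0 0 0.8" --pt "0 15 0 0 0.8" --pt "0 10 0 0 0.8" --pt "0 8 0 0 0.8"

```text
time_s: 7.0
tool_pos: [0.5477, 0.0464, 0.0458]
orientation: [1.102, 1.275, -1.102]
ft_force: [1.0, 0.2, -8.4]
finger_gap: 0.0352
```

Call:
servo_tool --pt "0 5 0 0 0.8" --pt "0 0 0 0 0.8" --pt "0 0 0 0 0.8" --pt "0 0 0 0 0.8" --pt "0 0 0 0 0.8"

```text
time_s: 7.5
tool_pos: [0.5479, 0.0492, 0.0458]
orientation: [1.103, 1.273, -1.103]
ft_force: [0.4, -0.3, -9.3]
finger_gap: 0.0356
```

```bash
python3 -c "
from h import *
rep(); [snap(n,'f') for n in('top','side')]
for n,c,t in(('top',(240,205),'d'),('side',(245,185),'d')):
    im=np.load(f'pics/f_{n}.npz')['im'][c[1]-60:c[1]+60,c[0]-80:c[0]+80]
    cv2.imwrite(f'pics/fc_{n}.png',cv2.resize(im[:,:,::-1],None,fx=5,fy=5,interpolation=cv2.INTER_CUBIC))
"
```

```text
t 7.5 tcp [547.9  49.2  45.8] yaw_y 8.2 x [-0. -0. -1.] F [ 0.4 -0.3 -9.3] gap 35.6 q [ 0.01  0.49  1.79 -0.    0.86 -0.13]
```

View pics/fc_top.png

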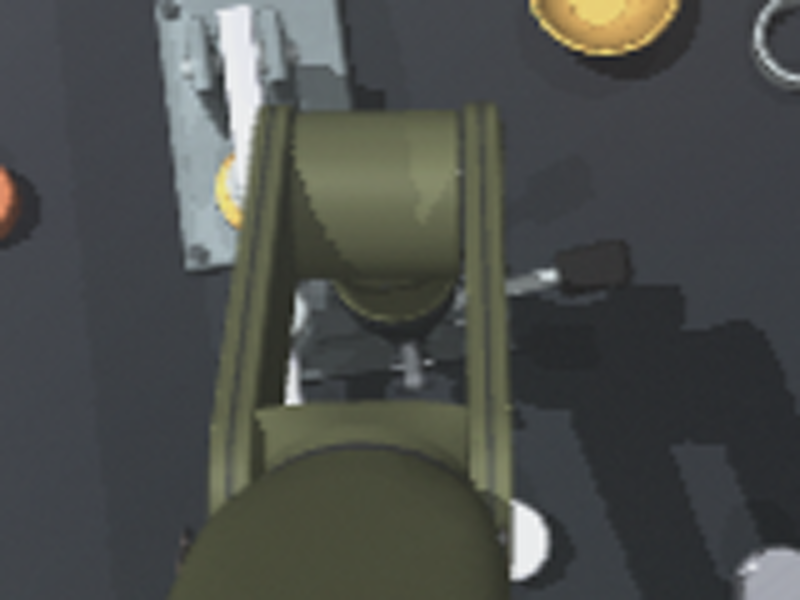

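View pics/fc_side.png

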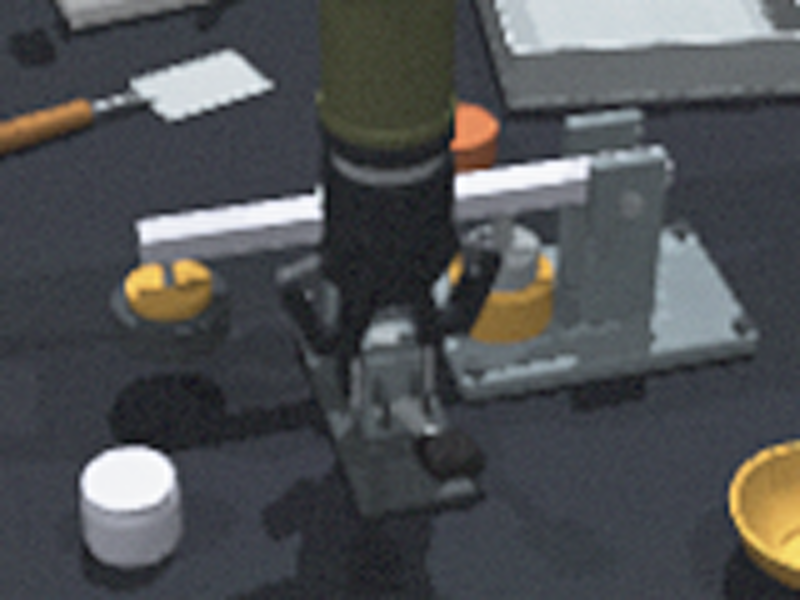

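The jack sits under the pad with no side forces. The grip is at (594,266) in the top crop. Lowering it to the bench.

Call:
servo_tool --pt "0 0 -1 0 0.8" --pt "0 0 -1 0 0.8" --pt "0 0 -1 0 0.8" --pt "0 0 0 0 0.8" --pt "0 0 0 0 0.8"

```text
time_s: 8.1
tool_pos: [0.5479, 0.0495, 0.043]
orientation: [1.103, 1.273, -1.103]
ft_force: [-0.6, -1.6, -4.4]
finger_gap: 0.0354
```

```bash
python3 - <<'E'
from h import *
rep()
z=np.load('pics/f_top.npz');w=world('top',z['d'])*1000
p=w[(w[...,2]>85)&(w[...,2]<112)&(np.hypot(w[...,0]-564,w[...,1]+73)<40)]
print('grip top',len(p),p.mean(0),cv2.minAreaRect(p[:,:2].astype(np.float32)))
print(onz('top',(160+594/5-.4,145+266/5-.4),.100))
z=np.load('pics/f_side.npz');w=world('side',z['d'])*1000
for nm in('f_side',):
  pl=w[(w[...,2]>7)&(w[...,2]<20)&(w[...,1]>-40)&(w[...,1]<175)&(w[...,0]>480)&(w[...,0]<600)]
  print('plate',len(pl),cv2.minAreaRect(pl[:,:2].astype(np.float32)),pl.min(0),pl.max(0))
p=w[(w[...,2]>80)&(w[...,2]<112)&(np.hypot(w[...,0]-564,w[...,1]+73)<35)]
print('grip side',len(p),p.mean(0),cv2.minAreaRect(p[:,:2].astype(np.float32)))
b=w[(w[...,2]>68)&(w[...,2]<80)&(np.hypot(w[...,0]-546,w[...,1]-52)<25)];print('block top side',len(b),b.mean(0),b.min(0),b.max(0))
E
```

```text
t 8.1 tcp [547.9  49.5  43. ] yaw_y 8.2 x [ 0. -0. -1.] F [-0.6 -1.6 -4.4] gap 35.4 q [ 0.01  0.5   1.8  -0.    0.85 -0.13]
grip top 138 [565.57378435 -72.50361766 101.03036285] ((565.1663208007812, -67.59626770019531), (30.473297119140625, 63.64297866821289), 11.137595176696777)
[567.4 -76.3 100. ]
plate 408 ((557.2007446289062, 69.70928955078125), (101.39635467529297, 189.32110595703125), 6.437892913818359) [498.64188453 -28.58391957   7.0694167 ] [599.6113459  169.45752216  19.77462292]
grip side 125 [565.28833608 -84.24761996 100.26723227] ((564.1082153320312, -72.60413360595703), (29.306039810180664, 61.029441833496094), 13.998540878295898)
block top side 100 [548.96993933  45.81517856  73.65214507] [528.48361042  30.17669782  68.00979788] [568.20466871  69.5970924   79.94022859]
```

Call:
servo_tool --pt "0 0 -0.5 0 0.8" --pt "0 0 -0.5 0 0.8" --pt "0 0 0 0 0.8" --pt "0 0 0 0 0.5" --pt "0 0 0 0 0.3"

```text
time_s: 8.6
tool_pos: [0.5493, 0.0499, 0.0425]
orientation: [1.105, 1.272, -1.101]
ft_force: [-0.5, -0.5, -0.5]
finger_gap: 0.0561
```

Call:
servo_tool --pt "0 0 0 0 0.1" --pt "0 0 0 0 0" --pt "0 0 0 0 0" --pt "0 0 0 0 0" --pt "0 0 0 0 0"

```text
time_s: 9.1
tool_pos: [0.5479, 0.0497, 0.0417]
orientation: [1.103, 1.274, -1.103]
ft_force: [0.5, -0.3, 0.1]
finger_gap: 0.0856
```

Call:
servo_tool --pt "0 0 5 0 0" --pt "0 0 10 0 0" --pt "0 0 20 0 0" --pt "0 0 25 0 0" --pt "0 0 25 0 0"

```text
time_s: 9.6
tool_pos: [0.5478, 0.0497, 0.1283]
orientation: [1.103, 1.274, -1.103]
ft_force: [0.6, -0.3, -0.8]
finger_gap: 0.0853
```

Call:
servo_tool --pt "0 -20 25 0 0.3" --pt "4 -30 0 0 0.6" --pt "4 -30 0 0 1" --pt "4 -30 0 0 1" --pt "4 -15 0 0 1"

```text
time_s: 10.1
tool_pos: [0.5643, -0.0774, 0.1529]
orientation: [1.104, 1.271, -1.103]
ft_force: [-0.4, 0.2, -1.2]
finger_gap: 0.0122
```

```bash
python3 -c "
from h import *
rep(); [snap(n,'g') for n in('top','side')]
for n,c,t in(('top',(240,205),'d'),('side',(245,185),'d')):
    im=np.load(f'pics/g_{n}.npz')['im'][c[1]-60:c[1]+60,c[0]-80:c[0]+80]
    cv2.imwrite(f'pics/gc_{n}.png',cv2.resize(im[:,:,::-1],None,fx=5,fy=5,interpolation=cv2.INTER_CUBIC))
"
```

```text
t 10.1 tcp [564.3 -77.4 152.9] yaw_y 8.1 x [ 0.002 -0.001 -1.   ] F [-0.4  0.2 -1.2] gap 12.2 q [-0.21  0.38  1.64 -0.    1.12 -0.35]
```

View pics/gc_top.png

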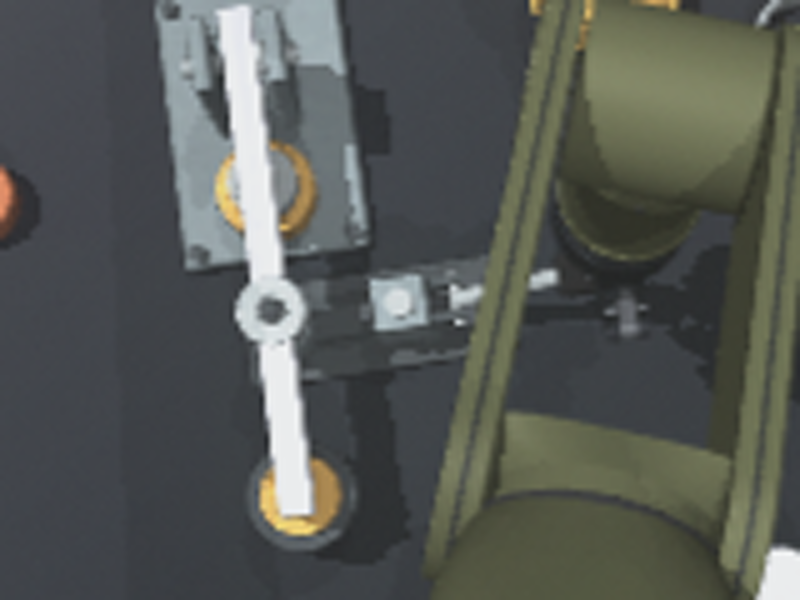

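View pics/gc_side.png

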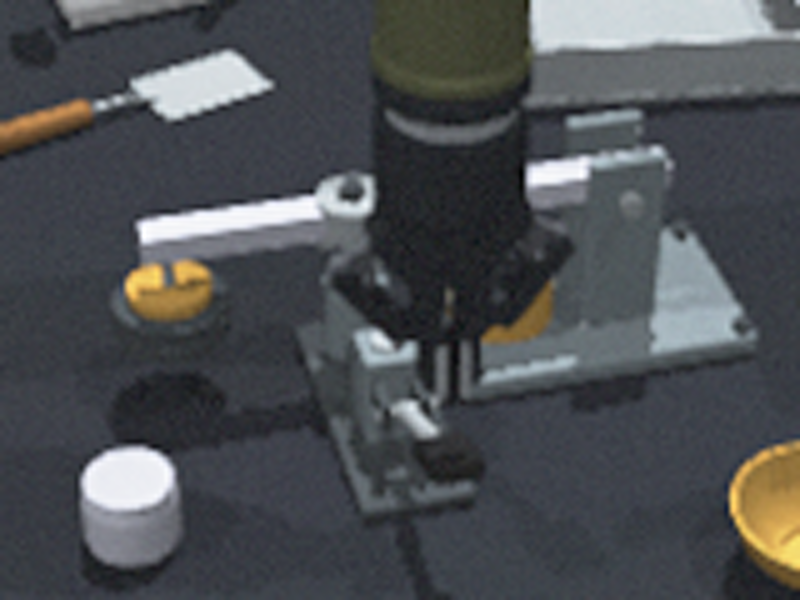

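The released jack stands upright. In the top crop its block is at (399,302), in line with the pad ring at (271,310), and the beam is still at rest. I'll check the centring from the block.

```bash
python3 - <<'E'
from h import *
f=lambda u,v:(160+u/5-.4,145+v/5-.4)
b=onz('top',f(399.5,302.5),.072);p=onz('top',f(271,310),.126)
e1=onz('top',f(300,381),.010);e2=onz('top',f(470,352),.010)
a=np.degrees(np.arctan2(e1[1]-e2[1],e1[0]-e2[0]));print('block',b,'pad',p,'edge ang',a)
for an in(98.2,a):
    d=np.array([np.cos(np.radians(an)),np.sin(np.radians(an))]);print('saddle',b[:2]+80*d,'err',b[:2]+80*d-p[:2],'handle',b[:2]-126*d)
z=np.load('pics/g_top.npz');w=world('top',z['d'])*1000
k=w[(w[...,2]>66)&(w[...,2]<82)&(np.hypot(w[...,0]-547,w[...,1]-51)<26)];print('block cloud',len(k),cv2.minAreaRect(k[:,:2].astype(np.float32)),k.mean(0))
pl=w[(w[...,2]>6)&(w[...,2]<16)&(w[...,1]>-20)&(w[...,1]<110)&(w[...,0]>495)&(w[...,0]<600)]
cv2.imwrite('pics/gray.png',cv2.resize(np.load('pics/g_side.npz')['im'][150:220,190:270,::-1],None,fx=8,fy=8,interpolation=cv2.INTER_CUBIC))
E
```

```text
block [547.8  51.5  72. ] pad [534.7 130.9 126. ] edge ang 99.65888991325795
saddle [536.3896853  130.68209847] err [ 1.6896853  -0.21790153] handle [565.77124565 -73.21180509]
saddle [534.37743298 130.3659286 ] err [-0.32256702 -0.5340714 ] handle [568.94054305 -72.71383755]
block cloud 116 ((548.0492553710938, 52.427818298339844), (36.5722770690918, 35.30950164794922), 8.118695259094238) [546.93671483  52.21250073  73.3930105 ]
```

View pics/gray.png

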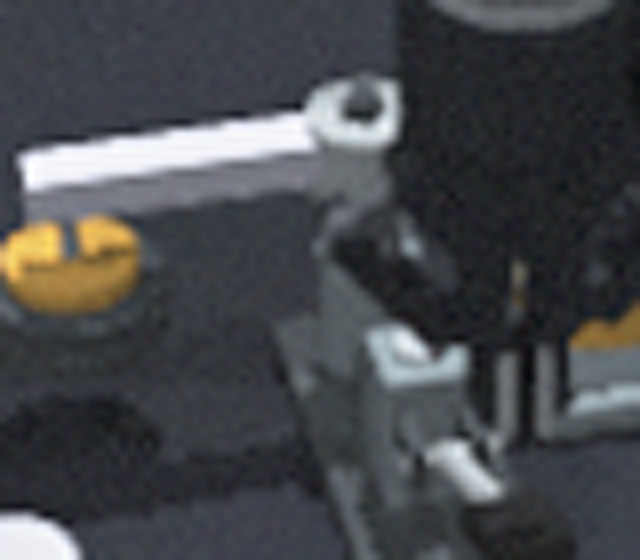

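Centring is within about 1.7 mm. Moving above the grip with the fingers shut.

Call:
servo_tool --pt "1.5 2 -10 0 1" --pt "0 0 -12 0 1" --pt "0 0 -10 0 1" --pt "0 0 -5 0 1" --pt "0 0 0 0 1"

```text
time_s: 10.7
tool_pos: [0.5645, -0.0724, 0.1133]
orientation: [1.101, 1.277, -1.104]
ft_force: [0.9, -0.3, 0.8]
finger_gap: 0.0001
```

```bash
python3 -c "
from h import *
rep(); snap('side','i')
im=np.load('pics/i_side.npz')['im'][165:285,170:330]
cv2.imwrite('pics/ic.png',cv2.resize(im[:,:,::-1],None,fx=5,fy=5,interpolation=cv2.INTER_CUBIC))
"
```

```text
t 10.7 tcp [564.5 -72.4 113.3] yaw_y 8.3 x [-0.003  0.001 -1.   ] F [ 0.9 -0.3  0.8] gap 0.1 q [-0.2   0.43  1.68  0.    1.03 -0.35]
```

View pics/ic.png

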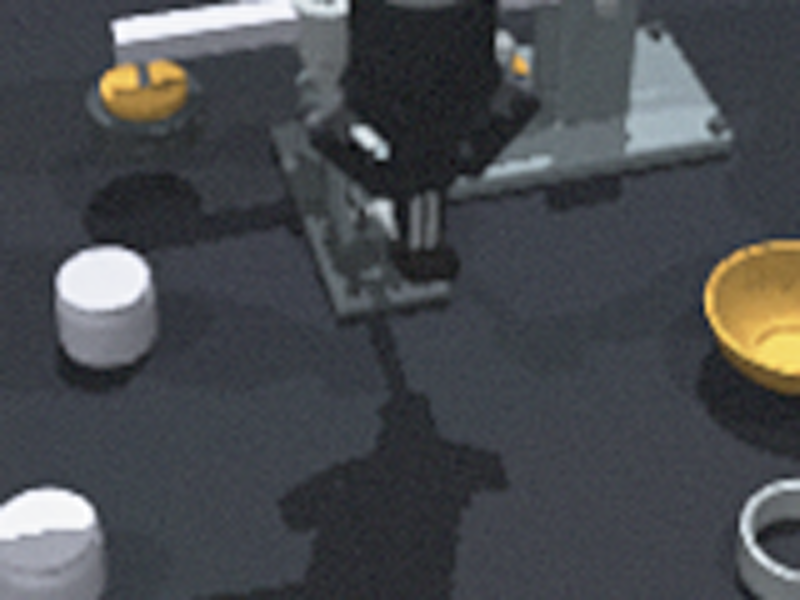

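The shut fingertips at (427,240) are just above the black grip at (428,262). First stroke, gently and following the arc.

Call:
servo_tool --pt "1 -3 -2 0 1" --pt "0 -1 -2.5 0 1" --pt "0 -1 -2.5 0 1" --pt "0 -1.2 -2.5 0 1" --pt "0 -1.2 -2.5 0 1"

```text
time_s: 11.25
tool_pos: [0.5671, -0.0807, 0.103]
orientation: [1.104, 1.272, -1.102]
ft_force: [1.2, 2.2, 2.5]
finger_gap: 0.0
```

Call:
servo_tool --pt "0 -1 -2.5 0 1" --pt "0 -1 -2.5 0 1" --pt "0 -0.8 -2.5 0 1" --pt "0 -0.8 -2.5 0 1" --pt "0 -0.7 -2.5 0 1"

```text
time_s: 11.75
tool_pos: [0.5675, -0.085, 0.091]
orientation: [1.104, 1.272, -1.101]
ft_force: [0.3, 3.7, 6.4]
finger_gap: 0.0003
```

Call:
servo_tool --pt "0 -0.7 -2.5 0 1" --pt "0 -0.6 -2.5 0 1" --pt "0 -0.5 -2.5 0 1" --pt "0 -0.5 -2 0 1" --pt "0 -0.3 -2 0 1"

```text
time_s: 12.25
tool_pos: [0.5678, -0.0875, 0.0797]
orientation: [1.104, 1.271, -1.101]
ft_force: [1.8, 3.5, 6.6]
finger_gap: -0.0001
```

```bash
python3 -c "
from h import *
rep(); snap('side','j');snap('top','j')
im=np.load('pics/j_side.npz')['im'][125:245,170:330]
cv2.imwrite('pics/jc.png',cv2.resize(im[:,:,::-1],None,fx=5,fy=5,interpolation=cv2.INTER_CUBIC))
"
```

```text
t 12.25 tcp [567.8 -87.5  79.7] yaw_y 8.2 x [ 0.003  0.    -1.   ] F [1.8 3.5 6.6] gap -0.1 q [-0.23  0.47  1.71  0.    0.96 -0.37]
```

View pics/jc.png

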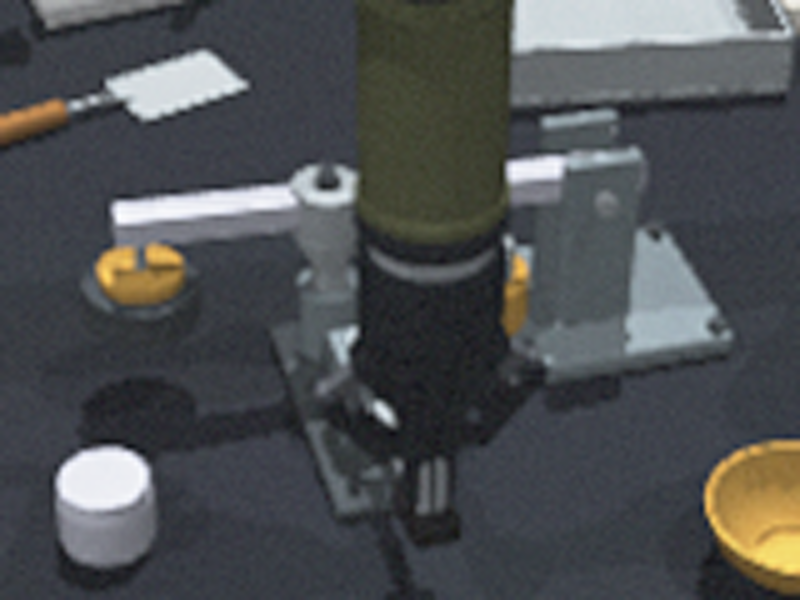

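The beam has risen with the jack: the free end and pad are higher and the weights are lifting. Continuing to the stop.

Call:
servo_tool --pt "0 0.3 -2.5 0 1" --pt "0 0.3 -2.5 0 1" --pt "0 0 -2.5 0 1" --pt "0 0 -2 0 1" --pt "0 0 -1 0 1"

```text
time_s: 12.85
tool_pos: [0.5682, -0.0886, 0.0694]
orientation: [1.102, 1.269, -1.101]
ft_force: [0.8, -1.6, 8.4]
finger_gap: 0.0
```

```bash
python3 -c "
from h import *
rep()"
```

```text
t 12.85 tcp [568.2 -88.6  69.4] yaw_y 8.3 x [ 0.004 -0.003 -1.   ] F [ 0.8 -1.6  8.4] gap 0.0 q [-0.23  0.48  1.72 -0.    0.93 -0.37]
```

Call:
servo_tool --pt "0 0 -1 0 1" --pt "0 0 -1 0 1" --pt "0 0 -0.5 0 1" --pt "0 0 0 0 1" --pt "0 0 0 0 1"

```text
time_s: 13.35
tool_pos: [0.5683, -0.0887, 0.0685]
orientation: [1.102, 1.268, -1.101]
ft_force: [-2.0, -0.7, 17.7]
finger_gap: 0.0004
```

```bash
python3 -c "
from h import *
rep(); snap('side','k');snap('top','k')
im=np.load('pics/k_side.npz')['im'][125:245,170:330]
cv2.imwrite('pics/kc.png',cv2.resize(im[:,:,::-1],None,fx=5,fy=5,interpolation=cv2.INTER_CUBIC))
for t in'ajk':
  w=world('side',np.load(f'pics/{t}_side.npz')['d'])*1000
  b=w[(w[...,0]>410)&(w[...,0]<480)&(w[...,1]>95)&(w[...,1]<135)&(w[...,2]>105)];print(t,np.percentile(b[:,2],[50,80,90]))
"
```

```text
t 13.35 tcp [568.3 -88.7  68.5] yaw_y 8.2 x [ 0.005 -0.003 -1.   ] F [-2.  -0.7 17.7] gap 0.4 q [-0.23  0.49  1.72 -0.    0.93 -0.37]
a [118.63847519 121.03730539 121.62405964]
j [128.47139823 132.46152511 133.45735134]
k [135.260139   139.35901025 140.64061324]
```

View pics/kc.png

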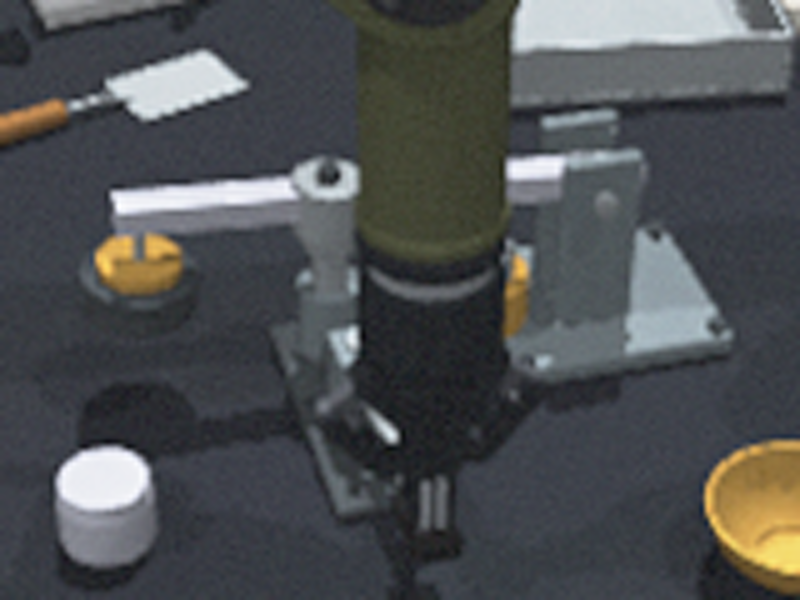

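The handle is on its stop: the force jumped to 18 N and the tip is at about 57.5 mm. The beam is up about 0.06 rad, and the jack has not moved. Now a slow return along the arc to fully up.

Call:
servo_tool --pt "0 0 2.5 0 1" --pt "0 0 2.5 0 1" --pt "0 0.3 2.5 0 1" --pt "0 0.3 2.5 0 1" --pt "0 0.5 2.5 0 1"

```text
time_s: 13.95
tool_pos: [0.568, -0.0873, 0.0795]
orientation: [1.102, 1.269, -1.101]
ft_force: [1.8, -2.0, 6.8]
finger_gap: -0.0002
```

Call:
servo_tool --pt "0 0.5 2.5 0 1" --pt "0 0.6 2.5 0 1" --pt "0 0.7 2.5 0 1" --pt "0 0.7 2.5 0 1" --pt "0 0.8 2.5 0 1"

```text
time_s: 14.45
tool_pos: [0.5677, -0.0844, 0.092]
orientation: [1.101, 1.27, -1.102]
ft_force: [1.8, -2.1, 6.2]
finger_gap: -0.0001
```

Call:
servo_tool --pt "0 0.8 2.5 0 1" --pt "0 1 2.5 0 1" --pt "0 1 2.5 0 1" --pt "0 1 2.5 0 1" --pt "0 1 3 0 1"

```text
time_s: 14.95
tool_pos: [0.5664, -0.0783, 0.1039]
orientation: [1.102, 1.273, -1.103]
ft_force: [0.6, -1.0, 3.1]
finger_gap: 0.0001
```

Call:
servo_tool --pt "0 1 3 0 1" --pt "0 1 4 0 1" --pt "0 0 5 0 1" --pt "0 0 5 0 1" --pt "0 0 0 0 1"

```text
time_s: 15.45
tool_pos: [0.5665, -0.0759, 0.1213]
orientation: [1.103, 1.273, -1.103]
ft_force: [0.6, -0.1, -0.1]
finger_gap: -0.0
```

```bash
python3 -c "
from h import *
rep(); snap('side','l');snap('top','l')
im=np.load('pics/l_side.npz')['im'][125:245,170:330]
im2=np.load('pics/l_top.npz')['im'][145:265,160:320]
cv2.imwrite('pics/lc.png',cv2.resize(np.vstack([im2,im])[:,:,::-1],None,fx=2.5,fy=2.5,interpolation=cv2.INTER_CUBIC))
for t in'akl':
  w=world('side',np.load(f'pics/{t}_side.npz')['d'])*1000
  b=w[(w[...,0]>410)&(w[...,0]<480)&(w[...,1]>95)&(w[...,1]<135)&(w[...,2]>105)];print(t,np.percentile(b[:,2],[50,80,90]))
p=w[(w[...,2]>80)&(w[...,2]<112)&(np.hypot(w[...,0]-566,w[...,1]+73)<35)];print('grip z',len(p),p.mean(0))
"
```

```text
t 15.45 tcp [566.5 -75.9 121.3] yaw_y 8.2 x [ 0. -0. -1.] F [ 0.6 -0.1 -0.1] gap -0.0 q [-0.21  0.42  1.67 -0.    1.05 -0.35]
a [118.63847519 121.03730539 121.62405964]
k [135.260139   139.35901025 140.64061324]
l [118.42411195 121.13645273 122.12112124]
grip z 111 [565.4526024  -87.02111039  98.24295541]
```

View pics/lc.png

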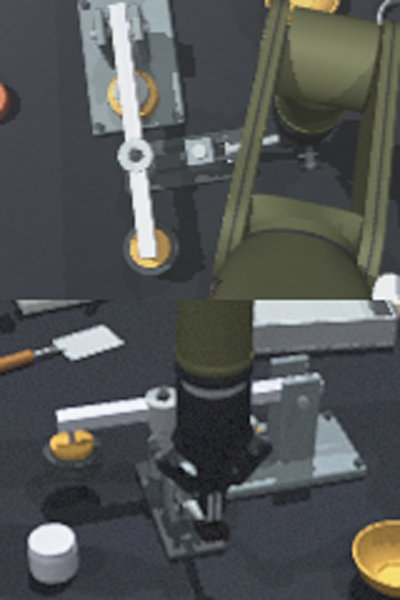

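The handle is back up with the tip clear of it, the beam is at rest again, and the block is unmoved at (399,303) in 5x terms. Second stroke.

Call:
servo_tool --pt "0.5 0 -5 0 1" --pt "0 0 -5 0 1" --pt "0 -1 -2.5 0 1" --pt "0 -1 -2.5 0 1" --pt "0 -1 -2.5 0 1"

```text
time_s: 16.05
tool_pos: [0.5675, -0.079, 0.1033]
orientation: [1.103, 1.273, -1.102]
ft_force: [1.4, 0.9, 3.3]
finger_gap: 0.0001
```

Call:
servo_tool --pt "0 -1 -2.5 0 1" --pt "0 -1 -2.5 0 1" --pt "0 -0.9 -2.5 0 1" --pt "0 -0.8 -2.5 0 1" --pt "0 -0.7 -2.5 0 1"

```text
time_s: 16.55
tool_pos: [0.5681, -0.0831, 0.0915]
orientation: [1.104, 1.272, -1.101]
ft_force: [1.6, 1.2, 6.7]
finger_gap: -0.0002
```

Call:
servo_tool --pt "0 -0.6 -2.5 0 1" --pt "0 -0.5 -2.5 0 1" --pt "0 -0.4 -2.5 0 1" --pt "0 -0.3 -2.5 0 1" --pt "0 -0.2 -2.5 0 1"

```text
time_s: 17.05
tool_pos: [0.5685, -0.0858, 0.0793]
orientation: [1.103, 1.27, -1.101]
ft_force: [3.0, -1.5, 7.5]
finger_gap: 0.0001
```

Call:
servo_tool --pt "0 0 -2.5 0 1" --pt "0 0 -2.5 0 1" --pt "0 0 -2.5 0 1" --pt "0 0 -1 0 1" --pt "0 0 0 0 1"

```text
time_s: 17.55
tool_pos: [0.5687, -0.0868, 0.0709]
orientation: [1.102, 1.269, -1.101]
ft_force: [0.9, -2.6, 7.1]
finger_gap: 0.0003
```

```bash
python3 -c "
from h import *
rep()"
```

```text
t 17.55 tcp [568.7 -86.8  70.9] yaw_y 8.2 x [ 0.004 -0.003 -1.   ] F [ 0.9 -2.6  7.1] gap 0.3 q [-0.22  0.48  1.72 -0.    0.94 -0.37]
```

Call:
servo_tool --pt "0 0 -1 0 1" --pt "0 0 -1 0 1" --pt "0 0 -1 0 1" --pt "0 0 -1 0 1" --pt "0 0 0 0 1"

```text
time_s: 18.05
tool_pos: [0.5688, -0.087, 0.0685]
orientation: [1.102, 1.268, -1.101]
ft_force: [-2.0, -2.9, 18.7]
finger_gap: 0.0001
```

Call:
servo_tool --pt "0 0 0 0 1" --pt "0 0 0 0 1" --pt "0 0 0 0 1" --pt "0 0 0 0 1" --pt "0 0 0 0 1"

```text
time_s: 18.55
tool_pos: [0.5688, -0.087, 0.0685]
orientation: [1.102, 1.268, -1.101]
ft_force: [-1.7, -3.7, 18.5]
finger_gap: -0.0
```

```bash
python3 -c "
from h import *
rep(); snap('side','m');snap('top','m')
cv2.imwrite('pics/mc.png',np.hstack([cv2.resize(np.load(f'pics/m_{n}.npz')['im'][:,:,::-1],(400,300)) for n in('top','side')]))
for t in'akm':
  w=world('side',np.load(f'pics/{t}_side.npz')['d'])*1000
  b=w[(w[...,0]>410)&(w[...,0]<480)&(w[...,1]>95)&(w[...,1]<135)&(w[...,2]>105)];print(t,np.percentile(b[:,2],[50,80,90]))
"
```

```text
t 18.55 tcp [568.8 -87.   68.5] yaw_y 8.3 x [ 0.005 -0.003 -1.   ] F [-1.7 -3.7 18.5] gap -0.0 q [-0.22  0.49  1.72 -0.    0.93 -0.37]
a [118.63847519 121.03730539 121.62405964]
k [135.260139   139.35901025 140.64061324]
m [135.15852744 139.08673355 140.21813329]
```

View pics/mc.png

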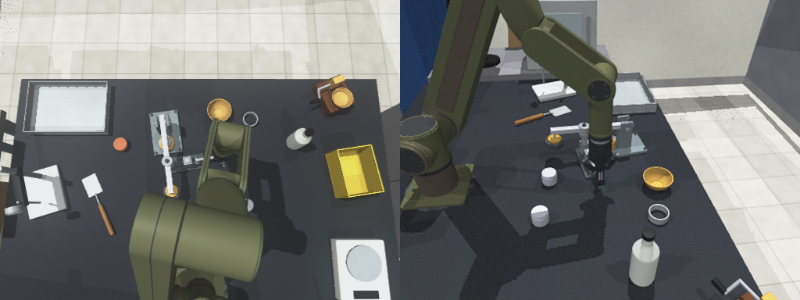

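The handle is held on its stop at a steady 18.5 N, the beam is up, and the bystanders are where they were. Handing in.

```bash
python3 -c "
from workcell import manip
print(manip.sign_off())"
```

```text
the job is handed in; nothing more can be done
None
```

The job is handed in at about 18.6 s: the beam is raised on the jack and the arm is still holding the handle down. I gripped the jack by its block, carried it in just above the bench from the beam's open side, set it under the lift pad and let go.

- **Strokes:** I pressed the handle fully down, which raised the beam. I let it come all the way up, clear of the fingertips, and the beam sank back to rest. Then I pressed it fully down again.
- **Last checks:** The handle is on its stop, with the fingertips at about 57.5 mm and a steady 18.5 N. The beam's free end is about 18 mm higher than at rest, roughly 0.06 rad, the same as on the first stroke.
- **Jack and bystanders:** The jack had not moved between strokes. In the last pictures everything else on the bench looked undisturbed.
- **Where checks disagreed:** The saddle's offset from the pad centre came out between 0.5 and 1.7 mm, depending on how I measured the jack's angle. Once it was under the pad the saddle could not be seen from above, so this comes from the block's position.

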